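Hold the suitcase lock's reset button in with a pen

TASK

I want to set a new code on the little suitcase and need both hands for its number wheels. Take the ball pen out of its stand and, holding it upright, gently press the red reset button sunk in the lock all the way in with its point, and finish while still holding it pressed in like that. Keep the gripper off the case, do not shove the case or turn the number wheels, and leave the other things on the desk alone.

Things in the scene. Friction and masses are not known exactly. Their poses are not given: they have to be found in the camera images.
- case: Small plum hard-shell suitcase with aluminium frame, loose, about 2 kg, standing on its hinge side, lock side up. 150 mm thick (its x), 320 mm long (its y), top of shells and frame 210 mm above the desk. Origin: centre of its underside. On top: black carry handle 32 mm high at x = -46 mm, y -55 to +55 mm; snap latch 13 mm high at y = -100 mm; combination lock, see lock_plate.
- lock_plate (a point): Centre of the top of the lock: a dark steel plate 36 mm (x) by 96 mm (y), 220 mm above the desk, axes as the case. Along its middle line, from this point: three number wheels at y = -38, -27 and -16 mm, 3.5 mm proud; the recessed red reset button with a thin red ring round it at y = +8 mm; a brass key cylinder at y = +34 mm.
- lock_mouth (a point): Centre of the reset recess, level with the lock plate's top (220 mm above the desk). The recess is a round hole 10 mm across, its rim chamfered 3 mm (16 mm across at the top). Axes as the case: z up.
- reset_face (a point): Centre of the upper face of the red reset button, 9 mm across, in the recess; 2 mm below the plate's top when out. Moves with the button.
- reset (a joint): How far the reset button is pressed in, m: 0 = out, 0.005 = all the way in (stop). It moves straight down; its spring takes about 1 N to start it and 4 N to hold it at the stop, and brings it out again when let go.
- wheel0 (a joint): Turn of the number wheel nearest the handle, rad, 0 as found; light friction. To be left at 0.
- wheel1 (a joint): Turn of the middle number wheel, rad, 0 as found. To be left at 0.
- wheel2 (a joint): Turn of the number wheel nearest the reset button, rad, 0 as found. To be left at 0.
- pen: Ball pen, 145 mm long and 11 mm across, about 20 g: steel cone point, blue barrel from 28 to 122 mm above the point, white cap end with a thin metal clip from 100 to 138 mm. Origin at the very point; z runs along the pen from point to tail. At the start it sits loosely in the stand, 25 degrees off upright, and can be drawn out along its length.
- pen_tip (a point): The writing point of the pen (about 3 mm across); axes as the pen.
- pen_grip (a point): Point on the pen's axis 85 mm above the writing point, in the blue barrel: a good place to grasp. Axes as the pen.
- stand: Pen stand fixed to the desk: black round base 96 mm across and 12 mm high with a steel tube, 21 mm across outside and 12.6 mm inside, leaning 25 degrees towards the stand's own -x. The pen stands 45 mm deep in the tube. Origin: centre of the underside.
- stand_mouth (a point): Centre of the tube's open upper end, 61 mm above the desk.
- mug: Blue ceramic mug, 80 mm across, 92 mm high, handle at its +y. Origin: centre of the underside. Bystander.
- tub: Yellow and red instant-noodle tub, closed, 110 mm across at the lid, 104 mm high. Origin: centre of the underside. Bystander.
- earbuds: White rounded earbud box, 46 x 60 x 22 mm high. Origin: centre of the underside. Bystander.
Not all that is in view belongs to the job. There is more than one size of the stand; the one meant has the size given above.

How it is judged:
By the outcome, as a careful person would: the job done as asked, in the order asked, and still so for the second after the job is handed in, while the arm keeps its last pose, push and grip.
It also fails if it takes over 54 s, if anything falls off the work surface, if the arm or the gripper's body presses on something with over 40 N, if the wrist force passes 120 N, or if a joint passes its speed limit or range.

ROBOT

A 6-joint arm with a two-finger parallel gripper is mounted at the origin on the work surface. World frame = base frame: x ahead of the robot, y to its left, z up, the work surface at z = 0. Lengths are in mm, angles in rad, forces in N, time in s.
With the tool pointing down it reaches from about 325 to 750 mm from the base axis. Payload 7.6 kg.
Tool frame: the origin (TCP) lies on the centre line of the jaws, within the pads' length; the fingertips stand ahead of it and the grasp point (between the pads) lies 6 mm ahead of it (manip.tip_reach is the z of the fingertips in the tool frame, in mm); z points along the fingers, y is the line along which they close (so a half turn about z gives the same grasp; the last joint's range is limited). The gripper opens to 85 mm and grips with 20 to 120 N. Pads are 22 mm wide; open, the fingers measure 114 mm over their backs; the gripper's body (76 mm by 85 mm) begins 54 mm behind the grasp point. The pads swing forward as they close: fully open they stand 13 mm farther back than shut.
Start: joints at [1.138, 0.052, 1.401, -0, 1.689, -0.07], TCP at [186.303, 490.851, 256.323] pointing down, gripper open.
Joint ranges: [-2.9, 2.9], [-0.91, 2.17], [0.12, 2.37], [-1.06, 4.2], [0.26, 2.73], [-2.93, 2.93]. Speed limits (rad/s): [2.57, 2.57, 3.01, 3.14, 3.14, 3.14].

INTERFACE

Orientations are given as [roll, pitch, yaw] about the fixed x, y, z axes, in that order (R = Rz(yaw) Ry(pitch) Rx(roll)).
In Python, from cell import state, cams, manip gives the robot as it stands.
- The arm moves only by the tool move_arm, never from a script. Its argument "commands" is a list of rows, each a list of 5 numbers: the closure, from -1 (fully open) to 1 (shut), then the shift along the tool's x, y, z normalised to -1 to 1, where 1 is 0.02 m, then the turn about the tool's z normalised to -1 to 1, where 1 is 5 degrees. A call has 1 to 12 rows; each row shifts and turns the commanded pose from where the row before left it, along the tool's axes as they then stand; what a row does not reach is not made up. A row lasts 1/12 s, in which the tool goes at most 41.7 mm and 7.16 degrees, less where a joint would pass 70% of its speed; a pose out of reach is approached as far as the arm can. A call with a number of a shift or a turn outside -1 to 1 is refused whole. A call with a gripper value outside its range is refused whole. The fingers move at their own pace and stop on an object; the grip force is fixed at half the most. Time passes only in rows, so rows that do not move let the fingers close. It gives the time, the measured TCP pose, the force, the opening and the grip force at its end, in the units of the state.
- state(): the state, without advancing time (a new reading comes with each control period).
- cams.get_image(name): name is "scene" or "top"; returns the picture (480x640x3 uint8, red, green, blue); there is no depth.
- cams.camera_info(name): a dict with "camera_matrix" (3x3 intrinsics, pixels), "origin" and "attitude" of the camera in the world. Camera axes: x right, y down, z forward; pixel columns grow to the right and rows downward; lengths in mm; the calibration is good to about 2 mm. A picture is of the moment at which its call begins. camera_info takes no time and is no camera call.
- manip.hand_in(): hands the job in; it is judged then, once.
The state is a dict: "t": time; "joint_positions": joint angles; "dq": joint speeds; "joint_efforts": joint torques, N m; "tool_pos": TCP position; "tool_rot": TCP orientation; "force": force on the tool from outside, world axes, zero at the start; "wrist_torque": the same for the moment, N m; "grip_width": finger opening in mm; "gripper_force": force on a finger pad.
Only numpy, scipy, OpenCV 4.12 (cv2) and the standard library are available. Lean on these libraries where they do the work, as an engineer would, in place of code of your own. Each camera call takes 0.05 s, during which the arm holds its last target. There are 200 camera calls.

## Working session

There is one attempt and no reset: what is moved stays moved. The work goes in short steps, Python scripts to look and compute and a tool call to move; the robot and the scene stay as the last step left them, time stands still between calls to the robot, and variables do not carry over. Pictures are saved under pics/ and viewed, at most 13 in all, crops included, and the job is handed in when it is done.

Besides the shell and the picture viewer there is one more tool, called after "Emit:" by a JSON object that holds its "method" and its "body". move_arm: Moves the arm, as the interface text tells. Its arguments: {"type":"object","properties":{"commands":{"type":"array","items":{"type":"array","items":{"type":"number"}}}},"required":["commands"]}

```bash
mkdir -p pics; ls; python3 - <<'E'
from cell import state,cams,manip
import cv2
for n in("scene","top"):
    cv2.imwrite(f"pics/{n}0.png",cams.get_image(n)[:,:,::-1]); print(n,cams.camera_info(n))
print(manip.tip_reach,state())
E
```

```text
pics
scene {'camera_matrix': array([[516.74531301,   0.        , 316.49049065],
       [  0.        , 516.74531301, 242.38896763],
       [  0.        ,   0.        ,   1.        ]]), 'origin': array([1257.33140406, -198.12050831, 1051.91255645]), 'attitude': array([-2.47416451,  0.01513502,  1.2884444 ])}
top {'camera_matrix': array([[617.57173189,   0.        , 323.11293636],
       [  0.        , 617.57173189, 239.68623031],
       [  0.        ,   0.        ,   1.        ]]), 'origin': array([ 3.00704295e+02, -7.70005490e-01,  1.35787796e+03]), 'attitude': array([-2.94463572, -0.00961543, -1.56699283])}
25.0 {'t': 0.1, 'joint_positions': array([ 1.13770356e+00,  5.27496718e-02,  1.40162405e+00,  1.94654880e-05,
        1.68861517e+00, -7.02877177e-02]), 'dq': array([-0.0014092 , -0.0021957 , -0.00321314, -0.00135545,  0.00128203,
       -0.0005748 ]), 'joint_efforts': array([ 1.46493250e-03, -3.82584608e+01, -3.60984564e+01, -1.57521697e-05,
        4.84374075e-03, -1.23536492e-05]), 'tool_pos': array([186.18908319, 490.62038098, 255.56881713]), 'tool_rot': array([-3.14020123e+00, -1.17343122e-04,  2.77878979e+00]), 'force': array([-0.3377669 , -0.69219652, -0.01648517]), 'wrist_torque': array([-0.00653785,  0.01153491, -0.02856126]), 'gripper_force': 0.0, 'grip_width': 85.69344438960653}
```

View pics/scene0.png

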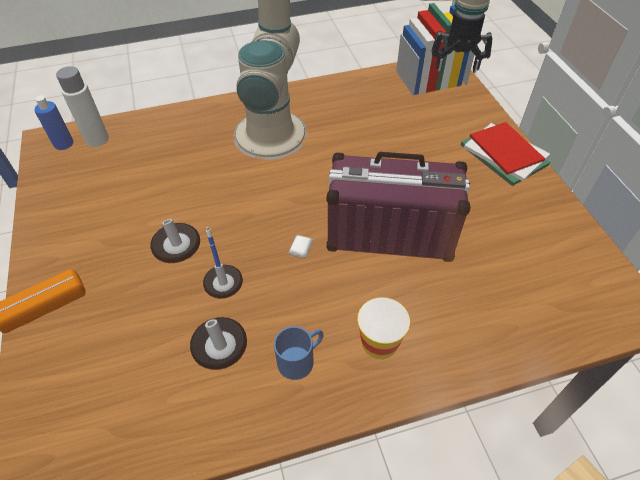

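View pics/top0.png

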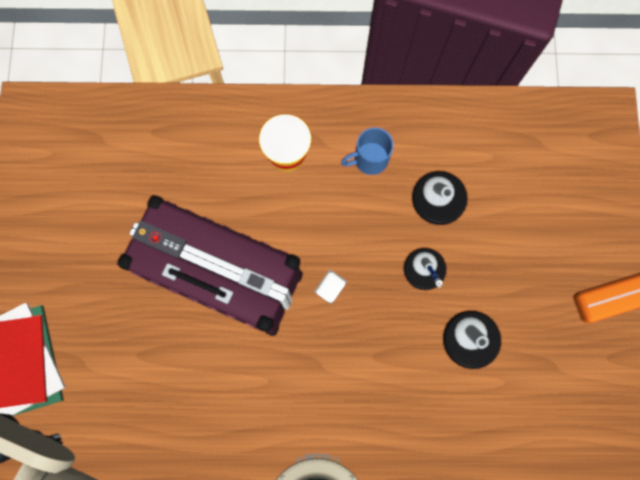

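The red button is at about (155,238) in the top view, with the brass key at (142,232). There are three stand candidates in the top view: (425,268), which holds the pen and is about 43 px across, (440,196) and (472,338), both about 55 px. 43 px × 1346/617 is about 94 mm, so the first matches the 96 mm base. Blue things that could be taken for the pen are the mug (373,150) and the bottle at scene (55,130). I choose the pen at scene (213,250) and will check it in a close crop.

```bash
python3 - <<'E'
import cv2,numpy as np
s=cv2.imread("pics/scene0.png");t=cv2.imread("pics/top0.png")
r=lambda im,x,y,w,h,W,H:cv2.resize(im[y:y+h,x:x+w],(W,H),interpolation=cv2.INTER_CUBIC)
a=r(s,190,215,60,90,400,600); b=r(t,400,240,50,37,400,300); c=r(t,125,215,72,54,400,300)
cv2.imwrite("pics/crop1.png",np.hstack([a,np.vstack([b,c])]))
E
```

```text
(no output)
```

View pics/crop1.png

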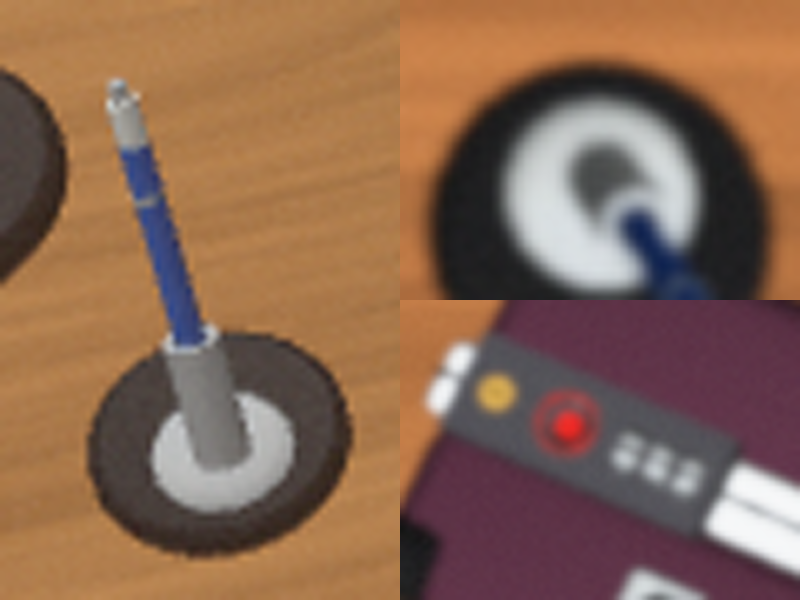

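The crop confirms the choice: the pen is in the small stand, with the mouth at scene (218,266) and top (429,266), and the tail at scene (208,228). The reset button's red ring is at top (155,237), with brass at (142,232) and the wheels to the right.

```bash
cat > h.py <<'E'
import numpy as np,cv2
from cell import state,cams,manip
from scipy.spatial.transform import Rotation as R
I={n:cams.camera_info(n) for n in("scene","top")}
def ray(n,p):
    i=I[n];d=R.from_euler('xyz',i['attitude']).as_matrix()@np.linalg.solve(i['camera_matrix'],[p[0],p[1],1.]);return i['origin'],d/np.linalg.norm(d)
def onz(n,p,z):
    o,d=ray(n,p);return o+d*(z-o[2])/d[2]
def tri(ps,pt):
    o,d=ray("scene",ps);q,e=ray("top",pt)
    k=np.linalg.lstsq(np.c_[d,-e],q-o,rcond=None)[0];a,b=o+k[0]*d,q+k[1]*e
    return (a+b)/2,np.linalg.norm(a-b)
def pix(n,P):
    i=I[n];c=i['camera_matrix']@(R.from_euler('xyz',i['attitude']).as_matrix().T@(np.array(P)-i['origin']));return c[:2]/c[2]
E
python3 - <<'E'
from h import *
np.set_printoptions(precision=1,suppress=True)
im={n:cv2.imread(f"pics/{n}0.png") for n in I}
def cen(n,lo,hi,box):
    x,y,w,h=box;hs=cv2.cvtColor(im[n][y:y+h,x:x+w],cv2.COLOR_BGR2HSV)
    m=cv2.inRange(hs,lo,hi);ys,xs=np.nonzero(m);return np.array([xs.mean()+x,ys.mean()+y]),len(xs),np.c_[xs+x,ys+y]
# red (shift hue by masks near 0)
rt=cen("top",(0,150,100),(6,255,255),(140,222,30,30));rs=cen("scene",(0,150,80),(6,255,255),(430,165,40,25))
kt=cen("top",(15,100,110),(30,255,255),(133,222,20,20));ks=cen("scene",(10,100,110),(30,255,255),(450,172,16,16))
for a in(rt,rs,kt,ks):print(a[:2])
print("red top@219",onz("top",rt[0],219),"scene@219",onz("scene",rs[0],219),"key top@220",onz("top",kt[0],220))
print("tri",tri(rs[0],rt[0]))
# stand base ellipse
hs=cv2.cvtColor(im["top"][235:300,395:455],cv2.COLOR_BGR2HSV)
m=cv2.inRange(hs,(0,0,0),(180,255,75));c=max(cv2.findContours(m,0,1)[0],key=cv2.contourArea);(x,y),ax,_=cv2.fitEllipse(cv2.convexHull(c))
print("base",x+395,y+235,ax,onz("top",(x+395,y+235),10))
print("mouth61 top",onz("top",(428.9,265.6),61),"scene",onz("scene",(218.5,265.7),61))
for n,b in(("top",(415,255,40,45)),("scene",(195,220,40,60))):
    _,k,p=cen(n,(100,120,40),(130,255,255),b);v=cv2.fitLine(p.astype(np.float32),2,0,.01,.01).ravel();s=(p-v[2:])@v[:2]
    print(n,k,v,v[2:]+v[:2]*s.min(),v[2:]+v[:2]*s.max())
b=im["top"][255:295,415:450]; cv2.imwrite("pics/c2.png",cv2.resize(b,None,fx=14,fy=14,interpolation=cv2.INTER_CUBIC))
E
```

```text
(array([155.5, 238.1]), 30)
(array([446.8, 178.6]), 15)
(array([141.9, 231.3]), 37)
(array([458.9, 178.4]), 17)
red top@219 [529.2 303.8 219. ] scene@219 [532.4 305.9 219. ] key top@220 [541.9 329.7 220. ]
tri (array([530.2, 305.8, 216.5]), np.float64(2.882584043644559))
base 424.4902458190918 268.43725204467773 (40.565921783447266, 41.58623123168945) [ 506.3 -236.9   10. ]
mouth61 top [ 504.6 -237.5   61. ] scene [ 503.3 -236.4   61. ]
top 49 [  0.5   0.9 432.8 273.2] [429.2 266.9] [435.3 277.7]
scene 86 [  0.3   1.  214.  252.4] [209.5 237.4] [217.8 265.3]
```

View pics/c2.png

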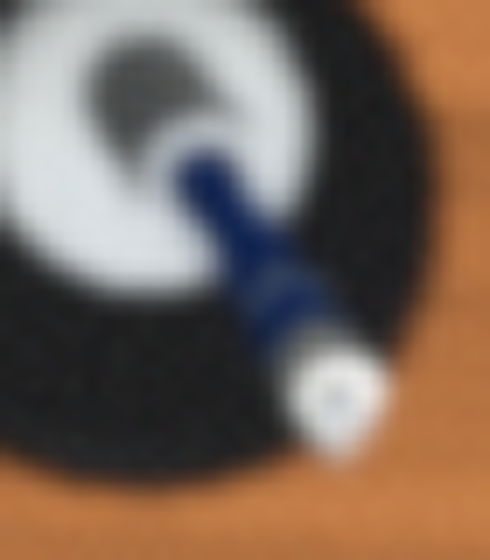

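The top crop shows the pen's white tail at about (439,283) and the mouth at about (429,266). The clip seems to sit on the upper outer side of the lean.

```bash
python3 - <<'E'
from h import *
np.set_printoptions(precision=2,suppress=True)
T,g=tri((207.7,227.8),(438.7,282.9));M,g2=tri((218.5,265.7),(428.9,265.8))
print("tail",T,g,"mouth",M,g2);v=T-M;L=np.linalg.norm(v);print(L,np.degrees(np.arccos(v[2]/L)),np.degrees(np.arctan2(v[1],v[0])))
# blue ends in top: band planes; intersection of planes from the two images' lines
def pl(n,a,b):return np.cross(ray(n,a)[1],ray(n,b)[1])
d=np.cross(pl("top",(429.2,266.9),(435.3,277.7)),pl("scene",(209.5,237.4),(217.8,265.3)));d/=np.linalg.norm(d);d*=np.sign(d[2])
print(d,np.degrees(np.arccos(d[2])),np.degrees(np.arctan2(d[1],d[0])))
print(state()['tool_pos'],state()['tool_rot'])
E
```

```text
tail [ 456.51 -239.51  148.38] 0.7827869897901935 mouth [ 504.06 -236.83   62.21] 0.8857715794686772
98.45283612505588 28.930816199658043 -176.77836163568523
[-0.5  -0.04  0.86] 30.37289432092791 -175.58712933361832
[186.19 490.62 255.57] [-3.14 -0.    2.78]
```

Emit:
{"method": "move_arm", "body": {"commands": [[-1,0,0,-0.6,-0.965],[-1,0,0,-0.6,-0.965],[-1,0,0,-0.6,-0.965],[-1,0,0,-0.6,-0.965],[-1,0,0,-0.6,-0.965],[-1,-0.34,-1,0,0],[-1,-0.34,-1,0,0],[-1,-0.34,-1,0,0],[-1,-0.34,-1,0,0],[-1,-0.34,-1,0,0],[-1,-0.34,-1,0,0],[-1,-0.34,-1,0,0]]}}

```text
t: 1.1
tool_pos: [242.1, 352.8, 315.9]
tool_rot: [-3.141, -0.0, -3.083]
force: [0.9, 1.1, -0.8]
grip_width: 85.5
gripper_force: 0.0
```

Emit:
{"method": "move_arm", "body": {"commands": [[-1,-0.34,-1,0,0],[-1,-0.34,-1,0,0],[-1,-0.34,-1,0,0],[-1,-0.34,-1,0,0],[-1,-0.34,-1,0,0],[-1,-0.34,-1,0,0],[-1,-0.34,-1,0,0],[-1,-0.34,-1,0,0],[-1,-0.34,-1,0,0],[-1,-0.34,-1,0,0],[-1,-0.34,-1,0,0],[-1,-0.34,-1,0,0]]}}

```text
t: 2.1
tool_pos: [337.5, 118.0, 316.0]
tool_rot: [3.142, -0.0, -3.083]
force: [-0.1, 0.8, 0.4]
grip_width: 85.1
gripper_force: 0.0
```

Emit:
{"method": "move_arm", "body": {"commands": [[-1,-0.34,-1,0,0],[-1,-0.34,-1,0,0],[-1,-0.34,-1,0,0],[-1,-0.34,-1,0,0],[-1,-0.34,-1,0,0],[-1,-0.34,-1,0,0],[-1,-0.34,-1,0,0],[-1,-0.34,-1,0,0],[-1,-0.34,-1,0,0],[-1,-0.34,-1,0,0],[-1,-0.34,-1,0,0],[-1,-0.34,-1,0,0]]}}

```text
t: 3.1
tool_pos: [433.0, -116.9, 315.9]
tool_rot: [3.141, -0.001, -3.083]
force: [0.0, 1.5, -0.4]
grip_width: 85.3
gripper_force: 0.0
```

Emit:
{"method": "move_arm", "body": {"commands": [[-1,-0.284,-0.886,0,0],[-1,-0.284,-0.886,0,0],[-1,-0.284,-0.886,0,0],[-1,-0.284,-0.886,0,0],[-1,-0.284,-0.886,0,0],[-1,-0.284,-0.886,0,0],[-1,-0.284,-0.886,0,0],[-1,0,0,0,0],[-1,0,0,1,0],[-1,0,0,1,0],[-1,0,0,1,0],[-1,0,0,1,0]]}}

```text
t: 4.1
tool_pos: [479.5, -236.7, 235.1]
tool_rot: [3.141, -0.0, -3.083]
force: [0.6, -0.4, 0.2]
grip_width: 85.5
gripper_force: 0.0
```

Emit:
{"method": "move_arm", "body": {"commands": [[-1,0,0,1,0],[-1,0,0,1,0],[-1,0,0,1,0],[-1,0,0,1,0],[-1,0,0,1,0],[-1,0,0,1,0],[0.4,0,0,0.1,0],[0.4,0,0,0,0],[0.4,0,0,0,0],[0.4,0,0,0,0],[0.4,0,0,0,0]]}}

```text
t: 5.02
tool_pos: [480.4, -237.6, 115.9]
tool_rot: [-3.14, 0.002, -3.083]
force: [-0.0, -1.0, -0.5]
grip_width: 26.5
gripper_force: 0.0
```

```bash
python3 - <<'E'
from h import *
im=cams.get_image("scene")[:,:,::-1];cv2.imwrite("pics/s1.png",im)
s=state();print(s['tool_pos'],s['tool_rot'],s['grip_width'],s['force'])
p=s['tool_pos']+np.array([0,0,-6]);print(pix("scene",p),pix("scene",p+[0,0,-19]))
cv2.imwrite("pics/s1c.png",cv2.resize(im[160:310,140:300],(640,600),interpolation=cv2.INTER_CUBIC))
E
```

```text
[ 480.26793021 -237.57406652  115.59089194] [-3.14046885e+00  1.81968581e-03 -3.08329614e+00] 25.814801929509844 [-0.63402527  0.01030887 -0.23112094]
[212.94046721 245.8674341 ] [214.33662437 250.83364724]
```

View pics/s1c.png

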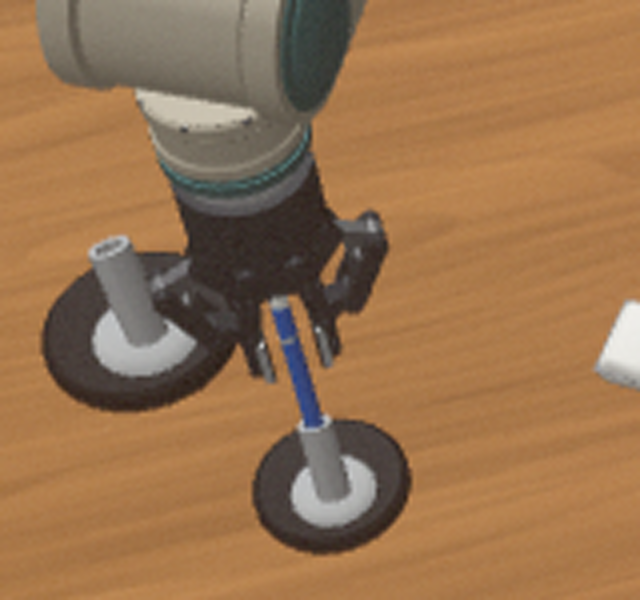

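The pen stands centred between the fingertips: pen at crop x≈292, tips at 262 and 325. I'll close on it.

Emit:
{"method": "move_arm", "body": {"commands": [[1,0,0,0.12,0],[1,0,0,0,0],[1,0,0,0,0],[1,0,0,0,0],[1,0,0,0,0],[1,0,0,0,0],[1,0,0,0,0],[1,0,0,0,0]]}}

```text
t: 5.73
tool_pos: [480.0, -237.5, 112.2]
tool_rot: [-3.141, 0.001, -3.083]
force: [1.3, 0.1, 2.7]
grip_width: 9.1
gripper_force: 58.4
```

Emit:
{"method": "move_arm", "body": {"commands": [[1,0.116,0,-0.249,0],[1,0.116,0,-0.249,0],[1,0.116,0,-0.249,0]]}}

```text
t: 5.98
tool_pos: [472.5, -237.7, 126.9]
tool_rot: [3.141, -0.001, -3.083]
force: [0.9, -1.0, -1.3]
grip_width: 9.1
gripper_force: 58.8
```

Emit:
{"method": "move_arm", "body": {"commands": [[1,0.116,0,-0.249,0],[1,0.116,0,-0.249,0],[1,0.116,0,-0.249,0],[1,0,0,0,0]]}}

```text
t: 6.32
tool_pos: [465.7, -238.3, 143.0]
tool_rot: [-3.141, 0.001, -3.084]
force: [0.6, 0.3, 0.0]
grip_width: 9.3
gripper_force: 59.0
```

```bash
python3 - <<'E'
from h import *
np.set_printoptions(precision=2,suppress=True)
im=cams.get_image("scene")[:,:,::-1]
s=state();print(s['tool_pos'],s['grip_width'],s['force'],s['wrist_torque'])
cv2.imwrite("pics/s2c.png",cv2.resize(im[190:310,160:260],(500,600),interpolation=cv2.INTER_CUBIC))
E
```

```text
[ 465.79 -238.27  142.42] 9.32141628205862 [ 1.27 -0.59  1.11] [-0.03  0.05 -0.02]
```

View pics/s2c.png

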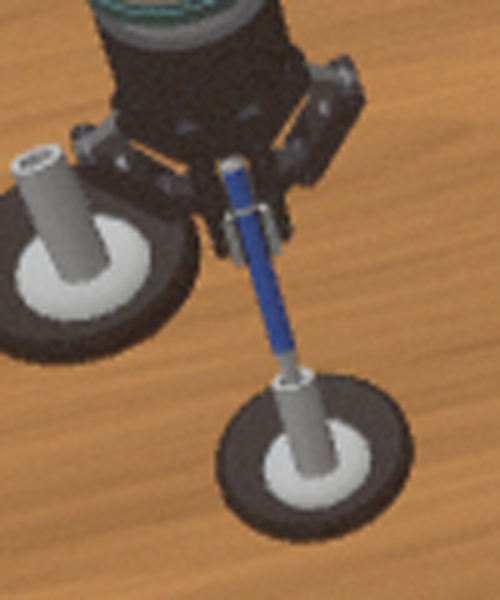

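The pen is drawn out to its cone, with the cone entering the mouth at crop (290,378). The tip is still about 12 mm in the tube. I'll use the rim to swing it upright in the pads.

Emit:
{"method": "move_arm", "body": {"commands": [[1,-0.23,0,-0.125,0],[1,-0.25,0,-0.115,0],[1,-0.245,0,-0.095,0],[1,-0.26,0,-0.09,0]]}}

```text
t: 6.7
tool_pos: [484.4, -236.9, 149.2]
tool_rot: [3.14, -0.005, -3.084]
force: [-6.9, 0.2, 0.8]
grip_width: 9.2
gripper_force: 59.0
```

Emit:
{"method": "move_arm", "body": {"commands": [[1,-0.26,0,-0.075,0],[1,-0.27,0,-0.055,0],[1,-0.27,0,-0.045,0],[1,-0.275,0,-0.03,0],[1,0,0,0,0]]}}

```text
t: 7.12
tool_pos: [506.8, -236.0, 154.1]
tool_rot: [-3.141, -0.003, -3.083]
force: [-4.8, -1.1, 2.7]
grip_width: 9.7
gripper_force: 60.6
```

```bash
cat >> h.py <<'E'
def look(tag,box,fx):
    np.set_printoptions(precision=2,suppress=True)
    im=cams.get_image("scene")[:,:,::-1];cv2.imwrite(f"pics/{tag}_full.png",im)
    s=state();print(s['t'],s['tool_pos'],s['tool_rot'],s['grip_width'],s['force'],s['wrist_torque'])
    x,y,w,h=box;cv2.imwrite(f"pics/{tag}.png",cv2.resize(im[y:y+h,x:x+w],None,fx=fx,fy=fx,interpolation=cv2.INTER_CUBIC))
    G=s['tool_pos']-[0,0,6]
    for k in(0,97-28,97):print("vertical pen below grasp",k,pix("scene",G-[0,0,k]))
    return im,G
E
python3 -c "
from h import *
look('s3',(160,190,100,120),5)"
```

```text
7.1667 [ 506.6  -236.1   154.07] [-3.14 -0.   -3.08] 9.481222327463033 [-5.58 -2.05  3.01] [-0.42  1.17  0.  ]
vertical pen below grasp 0 [212.5  244.05]
vertical pen below grasp 69 [217.61 262.26]
vertical pen below grasp 97 [219.56 269.2 ]
```

View pics/s3.png

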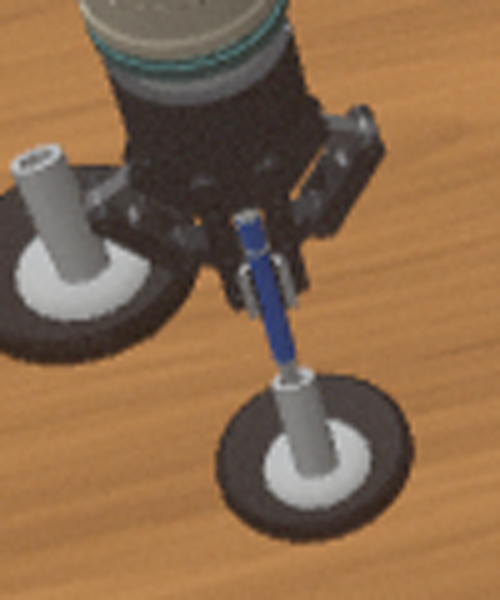

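Emit:
{"method": "move_arm", "body": {"commands": [[1,0.05,0,-0.2,0],[1,0,0,-0.5,0],[1,0,0,-1,0],[1,0,0,-1,0],[1,0,0,-1,0],[1,0,0,-1,0],[1,0,0,0,0],[1,0,0,0,0]]}}

```text
t: 7.83
tool_pos: [506.8, -235.9, 250.3]
tool_rot: [-3.14, 0.004, -3.083]
force: [0.2, 0.0, -1.3]
grip_width: 9.3
gripper_force: 59.8
```

```bash
cat >> h.py <<'E'
def blue(n,im,box):
    x,y,w,h=box;m=cv2.inRange(cv2.cvtColor(np.ascontiguousarray(im[y:y+h,x:x+w]),cv2.COLOR_BGR2HSV),(100,120,40),(130,255,255))
    ys,xs=np.nonzero(m);p=np.c_[xs+x,ys+y].astype(np.float32);v=cv2.fitLine(p,2,0,.01,.01).ravel();s=(p-v[2:])@v[:2]
    print(n,"blue",len(p),v[2:]+v[:2]*s.min(),v[2:]+v[:2]*s.max(),"slope dx/dy",v[0]/v[1])
E
python3 -c "
from h import *
im,G=look('s4',(160,150,110,130),4)
blue('scene',im,(190,180,45,90))
for a in (-4,0,4):
  for b in (-4,0,4):
    d=np.array([np.sin(np.radians(a)),np.sin(np.radians(b)),1]);d/=np.linalg.norm(d);print(a,b,pix('scene',G-d*69),pix('scene',G-d*97))
"
```

```text
7.8833 [ 506.25 -235.69  248.59] [-3.14  0.   -3.08] 9.494903033780497 [-0.4   0.07 -0.18] [0.03 0.   0.01]
vertical pen below grasp 0 [204.82 215.97]
vertical pen below grasp 69 [210.64 236.71]
vertical pen below grasp 97 [212.84 244.58]
scene blue 108 [200.8  204.32] [209.03 234.99] slope dx/dy 0.2685024
-4 -4 [213.13 237.75] [216.29 246.03]
-4 0 [210.97 238.3 ] [213.31 246.8 ]
-4 4 [208.77 238.75] [210.28 247.42]
0 -4 [212.8  236.17] [215.82 243.82]
0 0 [210.64 236.71] [212.84 244.58]
0 4 [208.45 237.16] [209.82 245.2 ]
4 -4 [212.43 234.5 ] [215.31 241.5 ]
4 0 [210.28 235.04] [212.35 242.24]
4 4 [208.1  235.48] [209.35 242.87]
```

View pics/s4.png

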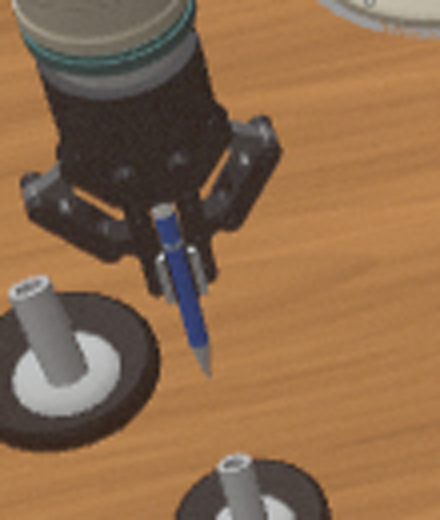

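The tip is at crop (210,377), which is scene (212.5,244.3). A vertical pen predicts (212.8,244.6), so it is upright to about 1°. I'll carry it over to the lock.

Emit:
{"method": "move_arm", "body": {"commands": [[1,0,0,-1,0],[1,0,0,-1,0],[1,0,0,-1,0],[1,0,0,-1,0],[1,0,0,-1,0],[1,0,0,-1,0],[1,0,0,-0.3,0],[1,-0.1,0.5,0,0],[1,-0.1,1,0,0],[1,-0.1,1,0,0],[1,-0.1,1,0,0],[1,-0.1,1,0,0]]}}

```text
t: 8.88
tool_pos: [510.5, -143.7, 371.7]
tool_rot: [3.14, -0.003, -3.083]
force: [1.1, 0.7, -0.0]
grip_width: 9.3
gripper_force: 59.7
```

Emit:
{"method": "move_arm", "body": {"commands": [[1,-0.1,1,0,0],[1,-0.1,1,0,0],[1,-0.1,1,0,0],[1,-0.1,1,0,0],[1,-0.1,1,0,0],[1,-0.1,1,0,0],[1,-0.1,1,0,0],[1,-0.1,1,0,0],[1,-0.1,1,0,0],[1,-0.1,1,0,0],[1,-0.1,1,0,0],[1,-0.1,1,0,0]]}}

```text
t: 9.88
tool_pos: [520.2, 97.3, 371.8]
tool_rot: [3.141, -0.004, -3.083]
force: [-0.2, -0.2, 0.1]
grip_width: 9.4
gripper_force: 59.7
```

Emit:
{"method": "move_arm", "body": {"commands": [[1,-0.1,1,0,0],[1,-0.1,1,0,0],[1,-0.1,1,0,0],[1,-0.1,1,0,0],[1,-0.1,1,0,0],[1,-0.1,1,0,0],[1,-0.1,1,0,0],[1,-0.1,1,0,0],[1,-0.1,1,0,0],[1,-0.1,1,0,0],[1,0,0,0,0],[1,0,0,0,0]]}}

```text
t: 10.88
tool_pos: [528.4, 297.5, 371.7]
tool_rot: [-3.14, -0.004, -3.081]
force: [0.1, 0.4, 0.3]
grip_width: 9.7
gripper_force: 59.8
```

Emit:
{"method": "move_arm", "body": {"commands": [[1,-0.11,0.36,0,0],[1,0,0,0.9,0],[1,0,0,0.8,0],[1,0,0,0,0],[1,0,0,0,0],[1,0,0,0,0]]}}

```text
t: 11.38
tool_pos: [530.9, 303.5, 341.5]
tool_rot: [3.141, 0.001, -3.084]
force: [0.0, -0.2, -0.3]
grip_width: 9.4
gripper_force: 59.8
```

```bash
python3 -c "
from h import *
im,G=look('s5',(425,145,50,50),8)
t=cams.get_image('top')[:,:,::-1];cv2.imwrite('pics/t5_full.png',t)
c=cv2.resize(t[210:260,125:175],None,fx=8,fy=8,interpolation=cv2.INTER_CUBIC)
cv2.imwrite('pics/both5.png',np.hstack([cv2.imread('pics/s5.png'),c]))
print('top pred tip',pix('top',G-[0,0,97]),'ring', pix('top',[530.2,304.8,220]),pix('scene',[530.2,304.8,220]))
"
```

```text
11.4333 [531.04 303.58 341.89] [ 3.14  0.   -3.08] 9.054522497000665 [-0.37 -0.34  0.6 ] [-0.04 -0.02 -0.02]
vertical pen below grasp 0 [455.73 138.24]
vertical pen below grasp 69 [449.54 162.73]
vertical pen below grasp 97 [447.2  172.01]
top pred tip [152.85 235.01] ring [154.8  237.49] [446.   177.72]
```

View pics/both5.png

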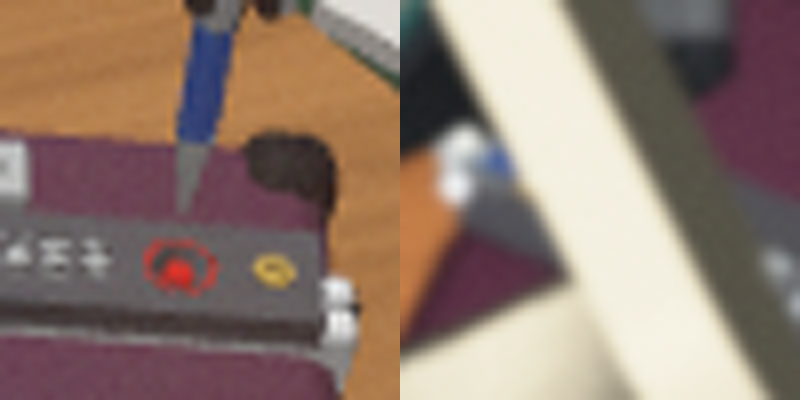

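The scene crop shows the tip at (447.6,171.8), against (447.2,172.0) predicted for an upright pen. The ring centre is at (447.6,178.2). The top view is blocked by the arm, so I'll refine the ring centre from the clean first pictures.

```bash
python3 -c "
from h import *
np.set_printoptions(precision=2,suppress=True)
for n,f,b in(('top','top0',(146,228,19,19)),('scene','scene0',(438,171,18,13)),('scene','s5_full',(441,173,13,11))):
    x,y,w,h=b;im=cv2.imread(f'pics/{f}.png')[y:y+h,x:x+w].astype(float)
    m=im[:,:,2]-np.maximum(im[:,:,1],im[:,:,0]);m=(m>45)
    ys,xs=np.nonzero(m);hull=cv2.convexHull(np.c_[xs+x,ys+y].astype(np.float32));M=cv2.minAreaRect(hull);e=cv2.fitEllipse(hull)
    c=((xs.min()+xs.max())/2+x,(ys.min()+ys.max())/2+y);print(f,m.sum(),e[0],e[1],c,onz(n,e[0],220),onz(n,c,220))
print(onz('scene',(447.6,178.25),220))
"
```

```text
top0 103 (154.5291290283203, 236.60015869140625) (11.344449996948242, 11.489837646484375) (np.float64(154.5), np.float64(236.5)) [531.9  305.41 220.  ] [532.1  305.47 220.  ]
scene0 38 (447.16650390625, 177.827880859375) (6.563075542449951, 9.551166534423828) (np.float64(447.5), np.float64(178.0)) [531.29 307.16 220.  ] [532.02 307.64 220.  ]
s5_full 34 (446.9405212402344, 177.90647888183594) (6.172834873199463, 9.325643539428711) (np.float64(447.0), np.float64(178.0)) [531.37 306.56 220.  ] [531.69 306.56 220.  ]
[532.81 307.51 220.  ]
```

Emit:
{"method": "move_arm", "body": {"commands": [[1,-0.03,0.115,0.4,0],[1,0,0,0.3,0],[1,0,0,0.1,0],[1,0,0,0,0],[1,0,0,0,0],[1,0,0,0,0]]}}

```text
t: 11.98
tool_pos: [531.3, 306.1, 324.6]
tool_rot: [3.141, 0.0, -3.083]
force: [0.1, 0.2, 0.5]
grip_width: 9.5
gripper_force: 59.8
```

```bash
python3 -c "
from h import *
im,G=look('s6',(425,145,50,50),12)"
```

```text
12.0333 [531.34 306.11 324.73] [ 3.14  0.   -3.08] 9.469190536289913 [-0.53  0.54  0.26] [ 0.   -0.01 -0.01]
vertical pen below grasp 0 [455.3  144.42]
vertical pen below grasp 69 [449.2  168.32]
vertical pen below grasp 97 [446.89 177.39]
```

View pics/s6.png

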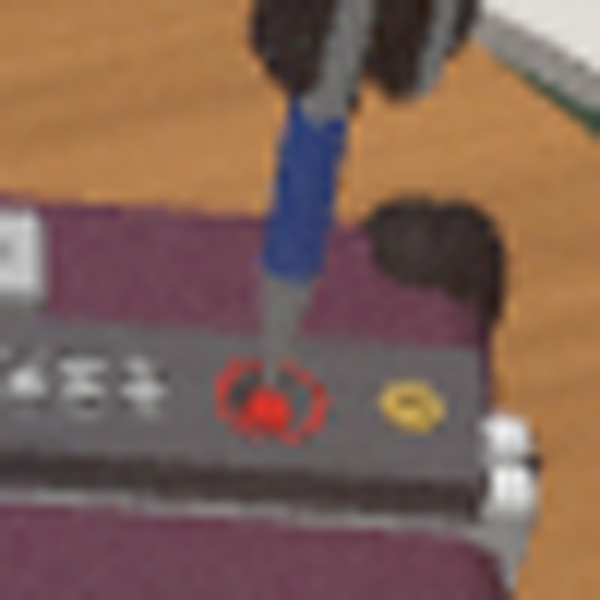

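The tip is at scene (447.2,177.3), just above the ring centre (447.5,178.3), so it's aligned. I'll press slowly.

Emit:
{"method": "move_arm", "body": {"commands": [[1,0,0,0.1,0],[1,0,0,0.1,0],[1,0,0,0,0],[1,0,0,0,0]]}}

```text
t: 12.37
tool_pos: [531.2, 306.0, 320.1]
tool_rot: [-3.141, -0.0, -3.083]
force: [0.7, -0.3, -0.9]
grip_width: 8.9
gripper_force: 59.8
```

Emit:
{"method": "move_arm", "body": {"commands": [[1,0,0,0.075,0],[1,0,0,0,0],[1,0,0,0,0]]}}

```text
t: 12.62
tool_pos: [531.3, 306.1, 318.8]
tool_rot: [-3.142, -0.0, -3.083]
force: [-0.3, 0.3, -0.6]
grip_width: 9.2
gripper_force: 59.8
```

Emit:
{"method": "move_arm", "body": {"commands": [[1,0,0,0.075,0],[1,0,0,0,0],[1,0,0,0,0]]}}

```text
t: 12.87
tool_pos: [531.3, 306.1, 317.3]
tool_rot: [3.142, -0.0, -3.083]
force: [-0.1, -0.2, -0.5]
grip_width: 9.4
gripper_force: 59.8
```

Emit:
{"method": "move_arm", "body": {"commands": [[1,0,0,0.075,0],[1,0,0,0,0],[1,0,0,0,0]]}}

```text
t: 13.12
tool_pos: [531.3, 306.1, 316.1]
tool_rot: [3.141, 0.0, -3.083]
force: [-0.9, -0.3, 1.4]
grip_width: 9.4
gripper_force: 59.9
```

Emit:
{"method": "move_arm", "body": {"commands": [[1,0,0,0.05,0],[1,0,0,0,0],[1,0,0,0,0]]}}

```text
t: 13.37
tool_pos: [531.3, 306.1, 315.0]
tool_rot: [3.141, 0.0, -3.083]
force: [-0.4, -0.1, 1.3]
grip_width: 9.5
gripper_force: 59.9
```

Emit:
{"method": "move_arm", "body": {"commands": [[1,0,0,0.05,0],[1,0,0,0,0],[1,0,0,0,0]]}}

```text
t: 13.62
tool_pos: [531.3, 306.1, 314.0]
tool_rot: [3.141, 0.0, -3.083]
force: [0.6, 0.2, 2.1]
grip_width: 9.2
gripper_force: 60.0
```

Emit:
{"method": "move_arm", "body": {"commands": [[1,0,0,0.05,0],[1,0,0,0,0],[1,0,0,0,0]]}}

```text
t: 13.87
tool_pos: [531.3, 306.1, 313.0]
tool_rot: [3.141, 0.0, -3.083]
force: [0.0, 0.7, 2.9]
grip_width: 9.6
gripper_force: 60.0
```

Emit:
{"method": "move_arm", "body": {"commands": [[1,0,0,0.05,0],[1,0,0,0,0],[1,0,0,0,0]]}}

```text
t: 14.12
tool_pos: [531.3, 306.1, 312.0]
tool_rot: [3.141, 0.0, -3.083]
force: [-0.7, 0.1, 3.8]
grip_width: 9.4
gripper_force: 60.1
```

Emit:
{"method": "move_arm", "body": {"commands": [[1,0,0,0.05,0],[1,0,0,0,0],[1,0,0,0,0]]}}

```text
t: 14.37
tool_pos: [531.3, 306.1, 311.1]
tool_rot: [3.141, 0.0, -3.083]
force: [-1.0, 0.0, 3.9]
grip_width: 9.2
gripper_force: 60.2
```

Emit:
{"method": "move_arm", "body": {"commands": [[1,0,0,0.03,0],[1,0,0,0,0],[1,0,0,0,0]]}}

```text
t: 14.62
tool_pos: [531.3, 306.1, 310.9]
tool_rot: [3.141, 0.001, -3.083]
force: [-0.1, -0.3, 5.1]
grip_width: 9.5
gripper_force: 60.3
```

```bash
python3 -c "
from h import *
im,G=look('s7',(410,100,80,110),5)
"
```

```text
14.6667 [531.33 306.09 310.89] [ 3.14  0.   -3.08] 9.775490633807557 [-1.09 -1.5   5.52] [-0.04  0.05  0.01]
vertical pen below grasp 0 [454.02 149.4 ]
vertical pen below grasp 69 [448.04 172.85]
vertical pen below grasp 97 [445.77 181.74]
```

View pics/s7.png

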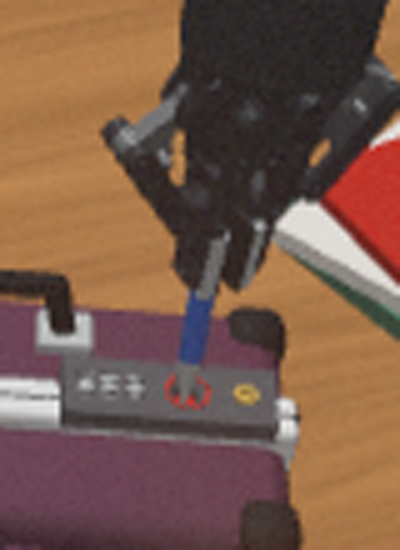

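The tip is inside the red ring at crop (187,395), the button has gone down, and the case hasn't moved. The force is now rising steeply, so this looks like the stop. I'll add a little margin.

Emit:
{"method": "move_arm", "body": {"commands": [[1,0,0,0.03,0],[1,0,0,0,0],[1,0,0,0,0]]}}

```text
t: 14.92
tool_pos: [531.3, 306.1, 310.7]
tool_rot: [3.141, 0.001, -3.083]
force: [-0.6, -1.0, 7.0]
grip_width: 9.3
gripper_force: 60.4
```

Emit:
{"method": "move_arm", "body": {"commands": [[1,0,0,0.02,0],[1,0,0,0,0],[1,0,0,0,0],[1,0,0,0,0],[1,0,0,0,0],[1,0,0,0,0]]}}

```text
t: 15.42
tool_pos: [531.3, 306.1, 310.6]
tool_rot: [3.141, 0.002, -3.083]
force: [-1.6, -0.6, 9.1]
grip_width: 9.3
gripper_force: 60.4
```

```bash
python3 -c "
from cell import manip,state
print(state()['force'],manip.hand_in())"
```

```text
the job is handed in; nothing more can be done
[-1.64847704 -0.56492157  9.12848228] None
```

The pen is out of its stand and held upright (to about 1°), holding the red reset button pressed in at its stop with about 9 N, and I handed the job in like that at about 15.4 s.

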